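# Wind the timer and raise the pop-up socket tower, holding it up for the grill's plug

### The arm

A 6-joint arm with a two-finger parallel gripper is mounted at the origin on a cart in front of the work surface, level with it; the furniture and walls round the work are solid. World frame = base frame: x ahead of the robot, y to its left, z up, the work surface at z = 0. Lengths are in m, angles in rad, forces in N, time in s.
With the tool pointing down it reaches from about 0.325 to 0.775 m from the base axis. Payload 9.3 kg.
Tool frame: the origin (TCP) lies at the very end of the fingers, on their centre line; the grasp point (between the pads) lies 19 mm behind it; z points along the fingers, y is the line along which they close (so a half turn about z gives the same grasp; the last joint's range is limited). The gripper opens to 85 mm and grips with 20 to 120 N. Pads are 22 mm wide; open, the fingers measure 114 mm over their backs; the gripper's body (76 mm by 85 mm) begins 54 mm behind the grasp point. The pads swing forward as they close: fully open they stand 13 mm farther back than shut.
Start: joints at [-1.3, 0.259, 0.021, 1.334, 0, 1.418], TCP at [0.226, -0.501, 0.231] pointing down, gripper open.
Joint ranges: [-3.04, 3.04], [-0.91, 1.82], [-1.04, 1.36], [-1.92, 1.95], [-1.52, 1.45], [-3.14, 3.14]. Speed limits (rad/s): [2.22, 2.22, 2.79, 3.14, 3.14, 3.14].

### API

Orientations are given as a unit quaternion [x, y, z, w].
In Python, from workcell import status, vision, job gives the robot as it stands.
- The arm moves only by the tool step_arm, never from a script. Its argument "series" is a list of rows, each an object with "claw": the finger opening in m, from 0 to 0.0854; "travel": the shift along the world's x, y, z in m, a list of three; "turn": the turn about the world's z in degrees. A call has 1 to 10 rows; each row shifts and turns the commanded pose from where the row before left it; what a row does not reach is not made up. A row lasts 1/10 s, in which the tool goes at most 50 mm and 8.59 degrees, less where a joint would pass 70% of its speed; a pose out of reach is approached as far as the arm can. A call with a gripper value outside its range is refused whole. The fingers move at their own pace and stop on an object; "force" is the grip in N (left out, the last holds). Time passes only in rows, so rows that do not move let the fingers close. It gives the time, the measured TCP pose, the force, the opening and the grip force at its end, in the units of the state.
- status.get_obs(): the state, without advancing time (a new reading comes with each control period).
- vision.get_image(name): name is "scene" or "top"; returns a dict with "image" (400x640x3 uint8, blue, green, red), "mtx" (3x3 intrinsics, pixels), "dist_coeffs" ([k1, k2, p1, p2, k3] as OpenCV has them; the pictures are not rectified), "R" (3x3) and "t" (3): a world point X has camera coordinates R X + t. Camera axes: x right, y down, z forward; pixel columns grow to the right and rows downward; lengths in m; the calibration is good to about 2 mm. A picture is of the moment at which its call begins. There is no depth.
- job.sign_off(): hands the job in; it is judged then, once.
The state is a dict: "time_s": time; "joint_positions": joint angles; "dq": joint speeds; "effort": joint torques, N m; "ee_pos": TCP position; "ee_rot": TCP orientation; "wrist_force": force on the tool from outside, world axes, zero at the start; "wrist_torque": the same for the moment, N m; "gripper_width": opening from 0.0 (shut) to 1.0 (fully open); "gripper_force": force on a finger pad.
Only numpy, scipy, OpenCV 4.12 (cv2) and the standard library are available. Lean on these libraries where they do the work, as an engineer would, in place of code of your own. Each camera call takes 0.05 s, during which the arm holds its last target. There are 200 camera calls.

### The job

Get the power unit in the worktop ready for the sandwich grill: first wind its clockwork cut-off timer key clockwise all the way to the stop (it takes several part turns) so that the socket is live, then press the round button in the middle of the tower's cap so that the cap springs up. Take hold of the cap and draw the telescopic tower straight up past its first stop, where only the USB ports are clear, to its second stop, where the mains socket stands clear too. The catch that should keep it up is worn and it sinks back when let go, so finish still holding the cap, with the tower fully up and still, for me to plug in; leave the other things on the worktop where they are.

Things in the scene. Friction and masses are not known exactly. Their poses are not given: they have to be found in the camera images.
- power_unit: Power unit fixed in the worktop: a steel plate 78 mm (its x) by 200 mm (its y, from -45 to +155 mm), 4 mm thick, with a telescopic pop-up socket tower at one end and a clockwork timer at the other. The origin is the tower's axis on the worktop; z is up, the timer stands 115 mm towards +y, and the sockets face -x. The tower's steel cap sits on the plate when retracted.
- key_grip (a point): Grip point of the white timer key, on its axis, 30 mm above the worktop. The key is an upright bar 38 mm long along this point's x axis, 11 mm wide along its y, from 14 to 40 mm above the worktop, on a round skirt 43 mm across (to 15 mm above the worktop) and a fixed dark ring 49 mm across.
- timer_key (a joint): Angle of the timer key, 0 run down to 3.4 rad fully wound at its end stop; grows as the key turns clockwise seen from above. At 0 the key's x axis is parallel to the unit's; it has turned by -angle about z from there. It starts run down or partly wound (up to 0.8 rad), stays where it is let go and takes 0.09 to 0.15 N m.
- tower_cap: Steel cap on top of the tower, a rounded rectangle 50 mm (x) by 60 mm (y) and 10 mm thick, with the button in the middle of its top; to be gripped by its two x sides or its two y sides. The origin lies on the tower's axis, 4 mm below the cap's underside. The cap overhangs the column below it by 2 mm or more all round.
- cap_center (a point): The middle of the cap (5 mm below its top, 5 mm above its underside): 9 mm above the worktop when retracted, 39 mm when sprung up, 79 mm at the first stop, 159 mm at the second stop.
- button_top (a point): The middle of the top of the steel release button, 23.6 mm across, which stands 6 mm above the cap; pressed straight down.
- release_button (a joint): Travel of the release button down into the cap, 0 to 0.005 m; sprung, about 2 N to start it and 4 N fully in. It frees the catch that keeps the tower retracted at about 0.0035 m. The tower's lifting spring, about 8 N net, then pushes the cap up against whatever pressed it; as that is withdrawn the cap follows until it stands 30 mm higher and stays there.
- sleeve_stage (a joint): Rise of the tower's outer stage (aluminium sleeve 46 x 56 mm with two USB ports) out of the collar, 0 to 0.070 m: 0 retracted, 0.030 sprung up, 0.070 its end stop, which is the tower's first stop. Raising it by the cap beyond 0.030 takes 7 to 11 N; let go, it sinks back to 0.030.
- mast_stage (a joint): Rise of the tower's inner stage (mast 40 x 50 mm with the mains socket; it carries the cap) out of the sleeve, 0 to 0.080 m: 0 nested in the sleeve, 0.080 its end stop, which with the sleeve fully up is the tower's second stop. It drags in the sleeve, so that the sleeve comes up first; drawing it out takes 13 to 15 N.
- mug: Cream mug, 92 mm across, 127 mm over the handle, 95 mm high; a bystander, not to be moved. The origin is the centre of its underside.
- jam_jar: Jam jar with a gold lid, 66 mm across, 85 mm high; a bystander, not to be moved. The origin is the centre of its underside.
- tumbler: Clear tumbler, 81 mm across, 91 mm high; a bystander, not to be moved. The origin is the centre of its underside.
- teaspoon: Teaspoon lying flat, 130 mm long along its x, 26 mm wide; a bystander, not to be moved. The origin is the centre of its underside.
- white_jug: Milk jug with a green cap and a handle, 70 x 99 x 203 mm; a bystander, not to be moved. The origin is the centre of its underside.

How it is judged:
On the way, in this order (a step that is already met when the one before it is completed fails the run):
1. the timer key is wound to its stop (value of joint timer_key above 3.2 rad), for 0.1 s.
2. the release button in the cap is pressed (value of joint release_button above 0.003 m), for 0.05 s.
3. the tower has sprung up, the button free again (value of joint sleeve_stage above 0.02 m and value of joint release_button below 0.002 m), for 0.1 s.
4. the sleeve is drawn up to the first stop, by the cap (value of joint sleeve_stage above 0.066 m and contact force between the fingers and tower_cap above 3 N), for 0.05 s.
At the end, for the whole second after the job is handed in: Timer key above 3.2 rad of 3.4; sleeve above 0.066 m of 0.070 and mast above 0.076 m of 0.080, both still (under 10 mm/s); the cap's middle over 150 mm above the worktop; and the fingers hold the cap (contact over 3 N) to the end (all of step 4 and value of joint timer_key above 3.2 rad and value of joint mast_stage above 0.076 m and height (world z) of cap_center above 0.15 m and velocity of joint sleeve_stage between -0.01 and 0.01 m/s and velocity of joint mast_stage between -0.01 and 0.01 m/s); the arm keeps its last pose, push and grip.
It fails at once if a bystander is moved by more than 30 mm (distance of any of mug, jam_jar, tumbler, teaspoon, white_jug from where it was at the start of the episode above 0.03 m).
It also fails if it takes over 72 s, if anything falls off the work surface, if the arm or the gripper's body presses on something with over 40 N, if the wrist force passes 120 N, or if a joint passes its speed limit or range.

## Working session

There is one attempt and no reset: what is moved stays moved. The work goes in short steps, Python scripts to look and compute and a tool call to move; the robot and the scene stay as the last step left them, time stands still between calls to the robot, and variables do not carry over. Pictures are saved under pics/ and viewed, at most 10 in all, crops included, and the job is handed in when it is done.

Besides the shell and the picture viewer there is one more tool, called after "Emit:" as name(argument=value, ...) on one line, values as JSON. step_arm: Moves the arm, as the interface text tells. Its arguments: {"type":"object","properties":{"series":{"type":"array","items":{"type":"object","properties":{"claw":{"type":"number"},"travel":{"type":"array","items":{"type":"number"}},"turn":{"type":"number"}}}},"force":{"type":"number"}},"required":["series"]}

```bash
mkdir -p pics
python3 - <<'E'
from workcell import status, vision
import cv2,pickle
d={}
for n in("scene","top"):
    v=vision.get_image(n); d[n]=v; cv2.imwrite(f"pics/{n}0.png",v["image"])
pickle.dump(d,open("cams.pkl","wb"))
for n in d: print(n,d[n]["mtx"],d[n]["R"],d[n]["t"],d[n]["dist_coeffs"])
print(status.get_obs())
E
```

```text
scene [[462.06626906   0.         308.55870805]
 [  0.         462.06626906 198.74143169]
 [  0.           0.           1.        ]] [[-0.90052951 -0.43458178 -0.01361184]
 [-0.24985311  0.54285311 -0.80180042]
 [ 0.35583709 -0.71864398 -0.59743686]] [0.38544645 0.22786463 0.6565838 ] [-0.07816515  0.          0.          0.          0.        ]
top [[514.65960367   0.         317.59287279]
 [  0.         514.65960367 188.42324998]
 [  0.           0.           1.        ]] [[ 0.00990864 -0.99987256 -0.01251766]
 [-0.99829816 -0.00917205 -0.05759038]
 [ 0.05746823  0.013067   -0.99826182]] [-0.11696916  0.49712635  1.25573745] [0.006086 0.       0.       0.       0.      ]
{'time_s': 0.1, 'joint_positions': array([-1.29961207e+00,  2.59127781e-01,  2.08506006e-02,  1.33370355e+00,
        7.91196293e-06,  1.41821385e+00]), 'dq': array([ 0.00075603, -0.00175422,  0.00196044, -0.00108759,  0.00056071,
        0.00015432]), 'effort': array([ 6.16858611e-03, -5.56693232e+01,  3.45069587e+01,  1.16864982e-02,
       -8.17275054e-05, -9.24984420e-06]), 'ee_pos': array([ 0.22609794, -0.50110652,  0.23073613]), 'ee_rot': array([ 9.77636403e-01,  2.10301479e-01, -3.11484403e-05, -5.91394473e-04]), 'wrist_force': array([-0.62542723, -0.39266524,  0.24291792]), 'wrist_torque': array([-0.00394662,  0.03208053, -0.00215253]), 'gripper_force': 0.0, 'gripper_width': 0.9999627043282503}
```

View pics/top0.png

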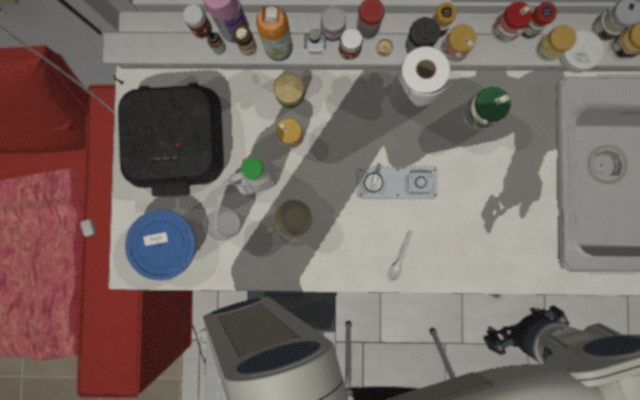

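View pics/scene0.png

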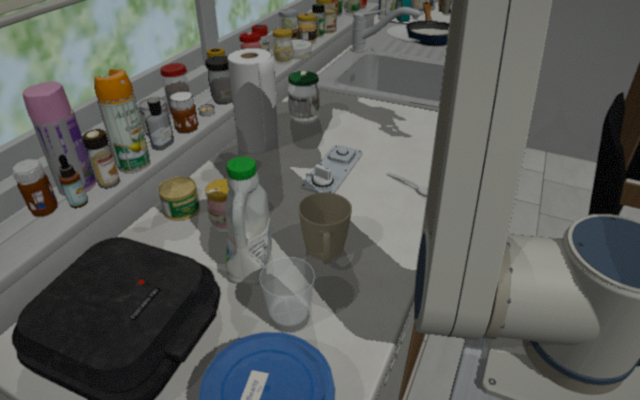

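The top view shows the plate at about (358–437, 167–199), with the timer key at (373,182), the cap at (421,182) and the spoon at (400,255). The scene view shows the key at about (322,175). I'll crop both for accuracy.

Run:
```python
import cv2,pickle,numpy as np
d=pickle.load(open("cams.pkl","rb"))
a=d["top"]["image"][155:210,350:445]; b=d["scene"]["image"][135:205,295:375]
a=cv2.resize(a,None,fx=8,fy=8,interpolation=cv2.INTER_CUBIC)[:, :760]
cv2.imwrite("pics/c1.png",a)
b=cv2.resize(b,None,fx=8,fy=8,interpolation=cv2.INTER_CUBIC)
cv2.imwrite("pics/c2.png",b)
open("h.py","w").write('''
import cv2,numpy as np
def ray(v,px,z):
    u=cv2.undistortPoints(np.array([[px]],float),v["mtx"],np.array(v["dist_coeffs"]))[0,0]
    R=np.array(v["R"]);t=np.array(v["t"]);c=-R.T@t;r=R.T@np.array([u[0],u[1],1]);return c+r*(z-c[2])/r[2]
def proj(v,X):
    return cv2.projectPoints(np.array([X],float),cv2.Rodrigues(np.array(v["R"]))[0],np.array(v["t"]),v["mtx"],np.array(v["dist_coeffs"]))[0][0,0]
''')
```

```text
(no output)
```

View pics/c1.png

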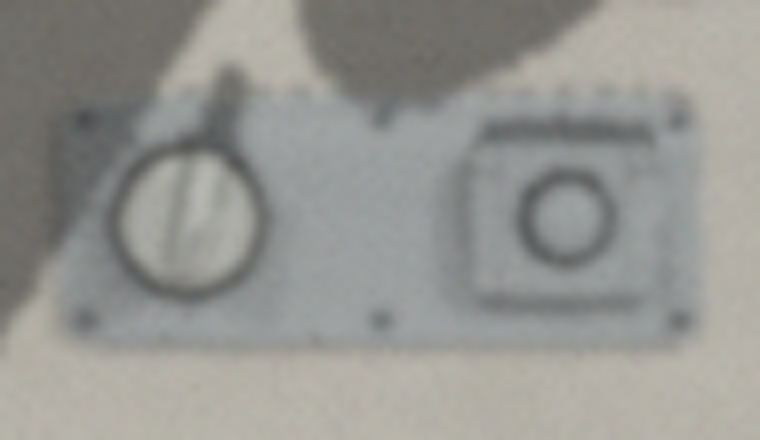

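View pics/c2.png

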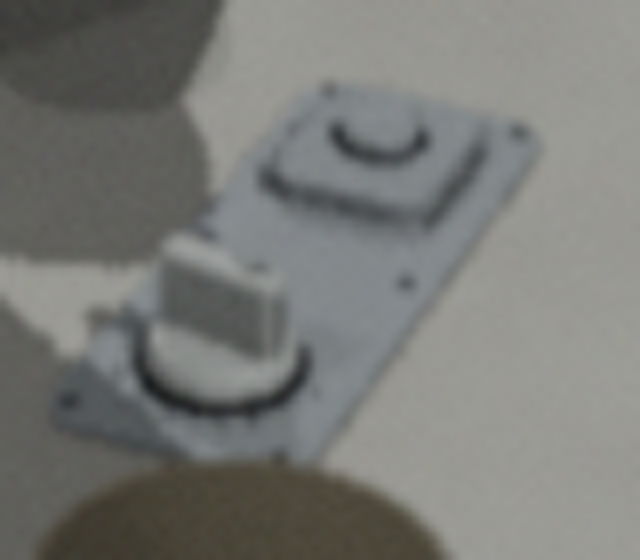

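Run:
```python
import pickle,numpy as np
from h import *
d=pickle.load(open("cams.pkl","rb"));T,S=d["top"],d["scene"]
ft=lambda u,v:(350+(u+.5)/8-.5,155+(v+.5)/8-.5); fs=lambda u,v:(295+(u+.5)/8-.5,135+(v+.5)/8-.5)
for n,p,z in[("ring",(187,220),.008),("button",(566,218),.02),("s1",(84,119),.004),("s2",(680,119),.004),("s3",(85,320),.004),("s4",(680,320),.004),("kline top",(190,165),.04),("kline bot",(174,265),.04)]: print(n,ray(T,ft(*p),z).round(4))
for n,p,z in[("button",(380,125),.02),("ks1",(163,250),.04),("ks2",(270,303),.04),("kb1",(190,236),.04),("kb2",(288,288),.04),("s2",(328,90),.004),("s4",(519,132),.004),("s1",(68,400),.004),("s3",(280,457),.004)]: print("S",n,ray(S,fs(*p),z).round(4))
for n,p,z in [("mug",(294,219),.09),("spoon",(395,275),.005),("spoon",(408,232),.005),("jug",(252,169),.2),("kitchenroll",(425,70),.25),("tumbler",(224,222),.09),("jar",(289,131),.085),]:print(n,ray(T,p,z).round(3))
```

```text
ring [ 0.5156 -0.249   0.008 ]
button [ 0.5164 -0.3637  0.02  ]
s1 [ 0.547  -0.2173  0.004 ]
s2 [ 0.5486 -0.402   0.004 ]
s3 [ 0.4845 -0.2179  0.004 ]
s4 [ 0.4862 -0.4018  0.004 ]
kline top [ 0.53   -0.2468  0.04  ]
kline bot [ 0.4997 -0.2421  0.04  ]
S button [ 0.5156 -0.3641  0.02  ]
S ks1 [ 0.5315 -0.2473  0.04  ]
S ks2 [ 0.4947 -0.2356  0.04  ]
S kb1 [ 0.5278 -0.2568  0.04  ]
S kb2 [ 0.4932 -0.2442  0.04  ]
S s2 [ 0.548  -0.4021  0.004 ]
S s4 [ 0.4856 -0.4029  0.004 ]
S s1 [ 0.5469 -0.219   0.004 ]
S s3 [ 0.4839 -0.2188  0.004 ]
mug [ 0.423 -0.059  0.09 ]
spoon [ 0.288 -0.304  0.005]
spoon [ 0.393 -0.336  0.005]
jug [0.527 0.024 0.2  ]
kitchenroll [ 0.727 -0.331  0.25 ]
tumbler [0.414 0.103 0.09 ]
jar [ 0.628 -0.045  0.085]
```

Both cameras agree to about 1 mm. The button is at (0.516,-0.364) and the key at (0.5155,-0.249), and their spacing matches the 115 mm given. The unit's yaw is about 0.5°. The key sits at about -16°, so I'll start at tool yaw 164°, which leaves q6 room for the full wind.

Emit:
step_arm(force=40, series=[{"claw": 0.05, "travel": [0.0145, 0.0126, 0], "turn": 7}, {"claw": 0.05, "travel": [0.0145, 0.0126, 0], "turn": 7}, {"claw": 0.05, "travel": [0.0145, 0.0126, 0], "turn": 7}, {"claw": 0.05, "travel": [0.0145, 0.0126, 0], "turn": 7}, {"claw": 0.05, "travel": [0.0145, 0.0126, 0], "turn": 7}, {"claw": 0.05, "travel": [0.0145, 0.0126, 0], "turn": 7}, {"claw": 0.05, "travel": [0.0145, 0.0126, 0], "turn": 7}, {"claw": 0.05, "travel": [0.0145, 0.0126, 0], "turn": 7}, {"claw": 0.05, "travel": [0.0145, 0.0126, 0], "turn": 7}, {"claw": 0.05, "travel": [0.0145, 0.0126, 0], "turn": 7}])

```text
time_s: 1.1
ee_pos: [0.3716, -0.3747, 0.231]
ee_rot: [0.678, 0.735, 0.0, -0.0]
wrist_force: [0.8, -0.1, -0.3]
gripper_width: 0.591
gripper_force: 0.0
```

Emit:
step_arm(series=[{"claw": 0.05, "travel": [0.0145, 0.0126, 0], "turn": 7}, {"claw": 0.05, "travel": [0.0145, 0.0126, 0], "turn": 7}, {"claw": 0.05, "travel": [0.0145, 0.0126, -0.01], "turn": 7}, {"claw": 0.05, "travel": [0.0145, 0.0126, -0.01], "turn": 7}, {"claw": 0.05, "travel": [0.0145, 0.0126, -0.01], "turn": 7}, {"claw": 0.05, "travel": [0.0145, 0.0126, -0.02], "turn": 7}, {"claw": 0.05, "travel": [0.0145, 0.0126, -0.02], "turn": 7}, {"claw": 0.05, "travel": [0.0145, 0.0126, -0.02], "turn": 7}, {"claw": 0.05, "travel": [0.0145, 0.0126, -0.02], "turn": 7}, {"claw": 0.05, "travel": [0.0145, 0.0126, -0.02], "turn": 7}])

```text
time_s: 2.1
ee_pos: [0.5165, -0.2486, 0.1002]
ee_rot: [0.134, 0.991, 0.0, -0.0]
wrist_force: [-0.0, -1.4, -0.3]
gripper_width: 0.583
gripper_force: 0.0
```

```bash
cat >> h.py <<'E'
def st():
    from workcell import status
    from scipy.spatial.transform import Rotation as Ro
    o=status.get_obs();M=Ro.from_quat(o["ee_rot"]).as_matrix()
    print("t",o["time_s"],"p",o["ee_pos"].round(4),"yaw",round(float(np.degrees(np.arctan2(M[1,0],M[0,0]))),2),"zax",M[:,2].round(3),"F",o["wrist_force"].round(1),"T",o["wrist_torque"].round(2),"w",round(o["gripper_width"]*85.4,1),"gf",o["gripper_force"],"q6",o["joint_positions"][5].round(3))
E
python3 -c "from h import *;st()"
```

```text
t 2.1 p [ 0.5165 -0.2486  0.1002] yaw 164.57 zax [-0.001  0.    -1.   ] F [-0.  -1.4 -0.3] T [-0.    0.02  0.04] w 49.8 gf 0.0 q6 -0.326
```

Emit:
step_arm(series=[{"claw": 0.05, "travel": [-0.001, -0.0004, -0.03]}, {"claw": 0.05, "travel": [0, 0, -0.03]}, {"claw": 0.05, "travel": [0, 0, -0.021]}, {"claw": 0.05}, {"claw": 0.0}, {"claw": 0.0}, {"claw": 0.0}, {"claw": 0.0}, {"claw": 0.0}])

```text
validation failed for argument at $.se...
```

```bash
python3 -c "from h import *;st()"
```

```text
t 2.1 p [ 0.5165 -0.2486  0.1002] yaw 164.57 zax [-0.001  0.    -1.   ] F [-0.  -1.4 -0.3] T [-0.    0.02  0.04] w 49.8 gf 0.0 q6 -0.326
```

All row fields are required, so I'll fill them in.

Emit:
step_arm(series=[{"claw": 0.05, "travel": [-0.001, -0.0004, -0.03], "turn": 0}, {"claw": 0.05, "travel": [0, 0, -0.03], "turn": 0}, {"claw": 0.05, "travel": [0, 0, -0.021], "turn": 0}, {"claw": 0.05, "travel": [0, 0, 0], "turn": 0}, {"claw": 0.0, "travel": [0, 0, 0], "turn": 0}, {"claw": 0.0, "travel": [0, 0, 0], "turn": 0}, {"claw": 0.0, "travel": [0, 0, 0], "turn": 0}, {"claw": 0.0, "travel": [0, 0, 0], "turn": 0}, {"claw": 0.0, "travel": [0, 0, 0], "turn": 0}])

```text
time_s: 3.0
ee_pos: [0.516, -0.25, 0.0217]
ee_rot: [0.137, 0.991, -0.0, 0.001]
wrist_force: [0.2, 2.0, 6.6]
gripper_width: 0.117
gripper_force: 43.1
```

```bash
python3 -c "from h import *;st()"
```

```text
t 3.0 p [ 0.516  -0.25    0.0217] yaw 164.29 zax [ 0.002 -0.001 -1.   ] F [0.2 2.  6.6] T [ 0.35 -0.07  0.08] w 10.0 gf 43.055285811424255 q6 -0.324
```

The grip is on the bar, with the opening reading about 10 mm. I'll wind in stages and check the force after each.

Emit:
step_arm(series=[{"claw": 0.0, "travel": [0, 0, 0.003], "turn": 0}, {"claw": 0.0, "travel": [0, 0, 0], "turn": -6}, {"claw": 0.0, "travel": [0, 0, 0], "turn": -6}, {"claw": 0.0, "travel": [0, 0, 0], "turn": -6}, {"claw": 0.0, "travel": [0, 0, 0], "turn": -6}, {"claw": 0.0, "travel": [0, 0, 0], "turn": -6}, {"claw": 0.0, "travel": [0, 0, 0], "turn": -6}, {"claw": 0.0, "travel": [0, 0, 0], "turn": -6}, {"claw": 0.0, "travel": [0, 0, 0], "turn": -6}, {"claw": 0.0, "travel": [0, 0, 0], "turn": -6}])

```text
time_s: 4.0
ee_pos: [0.5161, -0.2496, 0.022]
ee_rot: [0.573, 0.819, 0.001, 0.0]
wrist_force: [11.1, -0.8, -20.6]
gripper_width: 0.116
gripper_force: 42.4
```

```bash
python3 -c "from h import *;st()"
```

```text
t 4.0 p [ 0.5161 -0.2496  0.022 ] yaw 110.06 zax [ 0.001  0.001 -1.   ] F [ 11.1  -0.8 -20.6] T [-0.26 -2.29  0.02] w 9.9 gf 42.36728489398956 q6 0.623
```

Emit:
step_arm(series=[{"claw": 0.025, "travel": [0, 0, -0.001], "turn": 0}, {"claw": 0.025, "travel": [0, 0, 0], "turn": 0}, {"claw": 0.0, "travel": [0, 0, 0], "turn": 0}, {"claw": 0.0, "travel": [0, 0, 0], "turn": 0}, {"claw": 0.0, "travel": [0, 0, 0], "turn": 0}, {"claw": 0.0, "travel": [0, 0, 0], "turn": -6}, {"claw": 0.0, "travel": [0, 0, 0], "turn": -6}, {"claw": 0.0, "travel": [0, 0, 0], "turn": -6}, {"claw": 0.0, "travel": [0, 0, 0], "turn": -6}, {"claw": 0.0, "travel": [0, 0, 0], "turn": -6}])

```text
time_s: 5.0
ee_pos: [0.5163, -0.2495, 0.023]
ee_rot: [0.765, 0.644, 0.001, 0.001]
wrist_force: [6.7, 3.4, -0.7]
gripper_width: 0.116
gripper_force: 42.9
```

```bash
python3 -c "from h import *;st()"
```

```text
t 5.0 p [ 0.5163 -0.2495  0.023 ] yaw 80.13 zax [ 0.003  0.    -1.   ] F [ 6.7  3.4 -0.7] T [ 0.67 -1.07  0.14] w 9.9 gf 42.935460805892944 q6 1.146
```

Emit:
step_arm(series=[{"claw": 0.0, "travel": [0, 0, 0], "turn": -6}, {"claw": 0.0, "travel": [0, 0, 0], "turn": -6}, {"claw": 0.0, "travel": [0, 0, 0], "turn": -6}, {"claw": 0.0, "travel": [0, 0, 0], "turn": -6}, {"claw": 0.0, "travel": [0, 0, 0], "turn": -6}, {"claw": 0.0, "travel": [0, 0, 0], "turn": -6}, {"claw": 0.0, "travel": [0, 0, 0], "turn": -6}, {"claw": 0.0, "travel": [0, 0, 0], "turn": -6}, {"claw": 0.0, "travel": [0, 0, 0], "turn": -6}, {"claw": 0.0, "travel": [0, 0, 0], "turn": -6}])

```text
time_s: 6.0
ee_pos: [0.517, -0.2498, 0.023]
ee_rot: [0.985, 0.175, 0.002, 0.0]
wrist_force: [8.9, 2.2, -2.6]
gripper_width: 0.115
gripper_force: 42.6
```

```bash
python3 -c "from h import *;st()"
```

```text
t 6.0 p [ 0.517  -0.2498  0.023 ] yaw 20.13 zax [ 0.004 -0.    -1.   ] F [ 8.9  2.2 -2.6] T [ 0.44 -1.69  0.15] w 9.8 gf 42.59635627269745 q6 2.193
```

Emit:
step_arm(series=[{"claw": 0.0, "travel": [0, 0, 0], "turn": -6}, {"claw": 0.0, "travel": [0, 0, 0], "turn": -6}, {"claw": 0.0, "travel": [0, 0, 0], "turn": -6}, {"claw": 0.0, "travel": [0, 0, 0], "turn": -6}, {"claw": 0.0, "travel": [0, 0, 0], "turn": -5}, {"claw": 0.0, "travel": [0, 0, 0], "turn": -3}, {"claw": 0.0, "travel": [0, 0, 0], "turn": -2}, {"claw": 0.0, "travel": [0, 0, 0], "turn": -2}, {"claw": 0.0, "travel": [0, 0, 0], "turn": 0}])

```text
time_s: 6.9
ee_pos: [0.5171, -0.2502, 0.023]
ee_rot: [0.991, -0.136, 0.002, 0.0]
wrist_force: [8.7, -0.1, -3.6]
gripper_width: 0.119
gripper_force: 42.9
```

```bash
python3 -c "from h import *;st()"
```

```text
t 6.9 p [ 0.5171 -0.2502  0.023 ] yaw -15.67 zax [ 0.004 -0.001 -1.   ] F [ 8.7 -0.1 -3.6] T [ 0.09 -1.78  0.48] w 10.1 gf 42.90367662906647 q6 2.818
```

The torque has risen to 0.48 N m at yaw -15.7°, which is just where the end stop should be. I'll release and move over the button.

Emit:
step_arm(series=[{"claw": 0.03, "travel": [0, 0, 0], "turn": 0}, {"claw": 0.03, "travel": [0, 0, 0], "turn": 0}, {"claw": 0.03, "travel": [0, 0, 0.03], "turn": 0}, {"claw": 0.03, "travel": [0, 0, 0.04], "turn": 0}, {"claw": 0.0, "travel": [0, -0.03, 0], "turn": 6}, {"claw": 0.0, "travel": [0, -0.03, 0], "turn": 6}, {"claw": 0.0, "travel": [0, -0.03, 0], "turn": 5}, {"claw": 0.0, "travel": [0, -0.024, 0], "turn": 0}, {"claw": 0.0, "travel": [0, 0, 0], "turn": 0}, {"claw": 0.0, "travel": [0, 0, 0], "turn": 0}])

```text
time_s: 7.9
ee_pos: [0.5145, -0.3638, 0.092]
ee_rot: [1.0, 0.011, -0.0, -0.0]
wrist_force: [0.6, -0.0, 0.1]
gripper_width: 0.002
gripper_force: 0.0
```

Run:
```python
from h import *
import cv2
from workcell import vision
st()
T=vision.get_image("top");S=vision.get_image("scene")
a=cv2.resize(T["image"][150:215,345:450],None,fx=7,fy=7,interpolation=cv2.INTER_CUBIC)
b=cv2.resize(S["image"][100:205,290:400],None,fx=5,fy=5,interpolation=cv2.INTER_CUBIC)
cv2.imwrite("pics/c3.png",a);cv2.imwrite("pics/c4.png",b)
```

```text
t 7.9 p [ 0.5145 -0.3638  0.092 ] yaw 1.22 zax [-0.001  0.001 -1.   ] F [ 0.6 -0.   0.1] T [ 0.04 -0.07  0.02] w 0.1 gf 0.0 q6 2.372
```

View pics/c4.png

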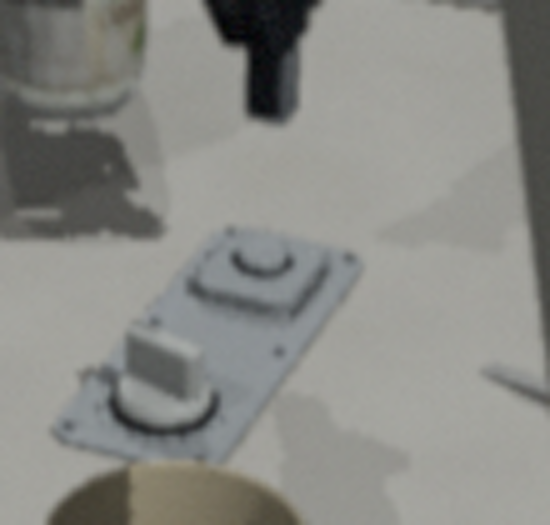

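The scene view shows the key at about (163,360), lined up as expected after a half turn, and the closed fingertips at about (270,120) above the button. Next I'll press the button.

Emit:
step_arm(series=[{"claw": 0.0, "travel": [0.001, 0, -0.03], "turn": 0}, {"claw": 0.0, "travel": [0, 0, -0.03], "turn": -0.5}, {"claw": 0.0, "travel": [0, 0, -0.01], "turn": 0}, {"claw": 0.0, "travel": [0, 0, -0.004], "turn": 0}, {"claw": 0.0, "travel": [0, 0, -0.004], "turn": 0}, {"claw": 0.0, "travel": [0, 0, -0.002], "turn": 0}, {"claw": 0.0, "travel": [0, 0, 0], "turn": 0}])

```text
time_s: 8.7
ee_pos: [0.5164, -0.3632, 0.0149]
ee_rot: [1.0, 0.007, 0.001, 0.0]
wrist_force: [-5.8, 5.9, 14.0]
gripper_width: 0.0
gripper_force: 6.8
```

```bash
python3 -c "from h import *;st()"
```

```text
t 8.7 p [ 0.5164 -0.3632  0.0149] yaw 0.83 zax [ 0.001 -0.001 -1.   ] F [-5.8  5.9 14. ] T [1.52 1.14 0.02] w 0.0 gf 6.828549903002568 q6 2.381
```

Emit:
step_arm(series=[{"claw": 0.0, "travel": [0, 0, 0.01], "turn": 0}, {"claw": 0.0, "travel": [0, 0, 0.01], "turn": 0}, {"claw": 0.0, "travel": [0, 0, 0.02], "turn": 0}, {"claw": 0.0, "travel": [0, 0, 0.03], "turn": 0}, {"claw": 0.085, "travel": [0, 0, 0.02], "turn": 0}, {"claw": 0.085, "travel": [0, 0, 0], "turn": 0}, {"claw": 0.085, "travel": [0, 0, 0], "turn": 0}, {"claw": 0.085, "travel": [0, 0, 0], "turn": 0}, {"claw": 0.085, "travel": [0, 0, 0], "turn": 0}])

```text
time_s: 9.6
ee_pos: [0.5158, -0.3635, 0.1013]
ee_rot: [1.0, 0.007, -0.001, -0.0]
wrist_force: [-0.8, 0.4, -0.1]
gripper_width: 0.843
gripper_force: 0.0
```

Run:
```python
from h import *
import cv2
from workcell import vision
st()
S=vision.get_image("scene")
b=cv2.resize(S["image"][100:205,290:400],None,fx=5,fy=5,interpolation=cv2.INTER_CUBIC)
cv2.imwrite("pics/c5.png",b)
```

```text
t 9.6 p [ 0.5158 -0.3635  0.1013] yaw 0.78 zax [-0.001  0.001 -1.   ] F [-0.8  0.4 -0.1] T [ 0.02 -0.   -0.01] w 72.0 gf 0.0 q6 2.381
```

View pics/c5.png

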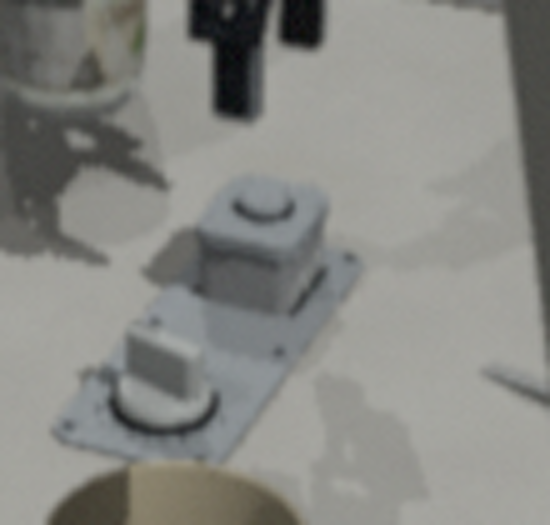

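The cap has sprung up; its top is at about (265,205) in the crop. I'll descend around it and grip the y sides.

Emit:
step_arm(force=90, series=[{"claw": 0.085, "travel": [0.0005, -0.0003, 0], "turn": 0}, {"claw": 0.085, "travel": [0, 0, -0.02], "turn": 0}, {"claw": 0.085, "travel": [0, 0, -0.025], "turn": 0}, {"claw": 0.085, "travel": [0, 0, -0.025], "turn": 0}, {"claw": 0.085, "travel": [0, 0, -0.015], "turn": 0}, {"claw": 0.085, "travel": [0, 0, 0], "turn": 0}, {"claw": 0.03, "travel": [0, 0, 0], "turn": 0}, {"claw": 0.03, "travel": [0, 0, 0], "turn": 0}, {"claw": 0.03, "travel": [0, 0, 0], "turn": 0}, {"claw": 0.03, "travel": [0, 0, 0], "turn": 0}])

```text
time_s: 10.65
ee_pos: [0.5172, -0.3652, 0.0192]
ee_rot: [1.0, 0.007, 0.001, 0.001]
wrist_force: [-2.2, -2.2, 5.9]
gripper_width: 0.679
gripper_force: 95.1
```

```bash
python3 -c "from h import *;st()"
```

```text
t 10.65 p [ 0.5172 -0.3652  0.0192] yaw 0.75 zax [ 0.002 -0.003 -1.   ] F [-2.2 -2.2  5.9] T [-0.32  0.45 -0.12] w 58.0 gf 95.08214235305786 q6 2.382
```

The grip is good (58 mm opening, 95 N). Now I'll draw the tower up.

Emit:
step_arm(series=[{"claw": 0.03, "travel": [0, 0, 0.01], "turn": 0}, {"claw": 0.03, "travel": [0, 0, 0.01], "turn": 0}, {"claw": 0.03, "travel": [0, 0, 0.01], "turn": 0}, {"claw": 0.03, "travel": [0, 0, 0.01], "turn": 0}, {"claw": 0.03, "travel": [0, 0, 0.006], "turn": 0}, {"claw": 0.03, "travel": [0, 0, 0], "turn": 0}, {"claw": 0.03, "travel": [0, 0, 0.01], "turn": 0}, {"claw": 0.03, "travel": [0, 0, 0.01], "turn": 0}, {"claw": 0.03, "travel": [0, 0, 0.01], "turn": 0}, {"claw": 0.03, "travel": [0, 0, 0.01], "turn": 0}])

```text
time_s: 11.65
ee_pos: [0.5171, -0.3651, 0.103]
ee_rot: [1.0, 0.007, 0.0, 0.001]
wrist_force: [4.6, -7.9, -14.5]
gripper_width: 0.681
gripper_force: 99.4
```

Emit:
step_arm(series=[{"claw": 0.03, "travel": [0, 0, 0.01], "turn": 0}, {"claw": 0.03, "travel": [0, 0, 0.01], "turn": 0}, {"claw": 0.03, "travel": [0, 0, 0.01], "turn": 0}, {"claw": 0.03, "travel": [0, 0, 0.005], "turn": 0}, {"claw": 0.03, "travel": [0, 0, 0], "turn": 0}])

```text
time_s: 12.15
ee_pos: [0.5171, -0.3651, 0.1389]
ee_rot: [1.0, 0.007, 0.001, 0.001]
wrist_force: [2.0, -5.8, -4.4]
gripper_width: 0.679
gripper_force: 100.5
```

```bash
python3 -c "from h import *;st()"
```

```text
t 12.15 p [ 0.5171 -0.3651  0.1389] yaw 0.75 zax [ 0.001 -0.002 -1.   ] F [ 2.  -5.8 -4.4] T [-1.05 -0.38 -0.16] w 58.0 gf 100.47966599464417 q6 2.382
```

Emit:
step_arm(series=[{"claw": 0.03, "travel": [0, 0, 0.003], "turn": 0}, {"claw": 0.03, "travel": [0, 0, 0.003], "turn": 0}, {"claw": 0.03, "travel": [0, 0, 0], "turn": 0}, {"claw": 0.03, "travel": [0, 0, 0], "turn": 0}, {"claw": 0.03, "travel": [0, 0, 0], "turn": 0}])

```text
time_s: 12.65
ee_pos: [0.5169, -0.365, 0.1397]
ee_rot: [1.0, 0.007, -0.001, -0.001]
wrist_force: [11.8, -11.8, -41.2]
gripper_width: 0.675
gripper_force: 111.0
```

Run:
```python
from h import *
import cv2
from workcell import vision
st()
S=vision.get_image("scene");st()
b=cv2.resize(S["image"][60:205,260:420],None,fx=4,fy=4,interpolation=cv2.INTER_CUBIC)
cv2.imwrite("pics/c6.png",b)
```

```text
t 12.65 p [ 0.5169 -0.365   0.1397] yaw 0.75 zax [-0.003  0.001 -1.   ] F [ 11.8 -11.8 -41.2] T [-3.2  -2.36 -0.12] w 57.6 gf 111.03325366973877 q6 2.382
t 12.7 p [ 0.5169 -0.365   0.1397] yaw 0.75 zax [-0.003  0.002 -1.   ] F [ 12.7 -12.6 -40.6] T [-3.23 -2.4  -0.07] w 57.6 gf 111.03158354759216 q6 2.382
```

View pics/c6.png

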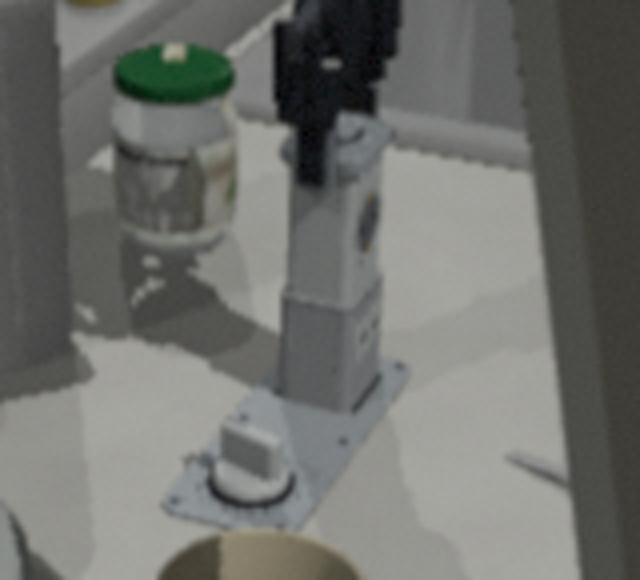

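The tower is fully up: USB ports at about (367,335), socket at (370,222), and the cap is gripped. The force jump shows it is against the second stop. I'll ease the pull slightly so it holds without slipping.

Emit:
step_arm(series=[{"claw": 0.03, "travel": [0, 0, -0.0015], "turn": 0}, {"claw": 0.03, "travel": [0, 0, 0], "turn": 0}, {"claw": 0.03, "travel": [0, 0, 0], "turn": 0}, {"claw": 0.03, "travel": [0, 0, 0], "turn": 0}, {"claw": 0.03, "travel": [0, 0, 0], "turn": 0}])

```text
time_s: 13.2
ee_pos: [0.5169, -0.365, 0.1396]
ee_rot: [1.0, 0.007, -0.001, -0.0]
wrist_force: [8.9, -11.4, -31.4]
gripper_width: 0.674
gripper_force: 112.1
```

Run:
```python
from h import st
st()
from workcell import job
print(job.sign_off())
```

```text
t 13.2 p [ 0.5169 -0.365   0.1396] yaw 0.75 zax [-0.002  0.001 -1.   ] F [  8.9 -11.4 -31.4] T [-2.65 -1.84 -0.04] w 57.5 gf 112.06647634506226 q6 2.382
the job is handed in; nothing more can be done
None
```

I wound the timer key to its stop, pressed the button so the cap sprang up, and drew the tower to its second stop, then handed the job in at 13.2 s with the gripper still holding the cap; the sign-off returned no verdict.

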